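# Load the label stand

## Robot

A 6-joint arm with a two-finger parallel gripper is mounted at the origin on a cart in front of the work surface, level with it; the furniture and walls round the work are solid. World frame = base frame: x ahead of the robot, y to its left, z up, the work surface at z = 0. Lengths are in m, angles in rad, forces in N, time in s.
With the tool pointing down it reaches from about 0.35 to 0.775 m from the base axis. Payload 7.3 kg.
Tool frame: the origin (TCP) lies at the very end of the fingers, on their centre line; the grasp point (between the pads) lies 19 mm behind it (robot.hold_point_z is the distance from the TCP to the grasp point, in m); y points along the fingers, z is the direction in which the jaws open and shut, and the axes are right-handed (so a half turn about y gives the same grasp; the last joint's range is limited). The gripper opens to 92 mm and grips with 3 to 60 N. Pads are 19 mm wide; open, the fingers measure 130 mm over their backs; the gripper's body (75 mm by 190 mm) begins 47 mm behind the grasp point.
Start: joints at [-1.381, 0.342, 1.524, -0, 1.275, -0.146], TCP at [0.173, -0.496, 0.197] pointing down, gripper open.
Joint ranges: [-2.53, 2.53], [-0.77, 2.02], [0.04, 2.7], [-1, 4.14], [0.28, 2.66], [-3.11, 3.11]. Speed limits (rad/s): [2.57, 2.57, 3.14, 3.14, 3.14, 3.14].

## Interface

Orientations are given as [roll, pitch, yaw] about the fixed x, y, z axes, in that order (R = Rz(yaw) Ry(pitch) Rx(roll)).
In Python, from cell import robot gives the robot as it stands.
- The arm moves only by the shell command python3 -m crank 'ROWS' [OPENING] [FORCE]. ROWS is a JSON object of lists of equal length, an entry for each row: "xyz": the shift along the tool's x, y, z in cm, a list of three; "roll": the turn about the tool's y in degrees. A call has 1 to 20 rows; each row shifts and turns the commanded pose from where the row before left it, along the tool's axes as they then stand; what a row does not reach is not made up. A row lasts 1/10 s, in which the tool goes at most 50 mm and 8.59 degrees, less where a joint would pass 70% of its speed; a pose out of reach is approached as far as the arm can. A call is refused whole if a number of a shift passes 5 or a number of a turn 8.59, either way. A call with a gripper value outside its range is refused whole. OPENING is the gripper command: -1 is fully open, 1 is shut, values between are in proportion, set as the call begins (- or left out, the last holds). The fingers move at their own pace and stop on an object; FORCE is the grip in N (left out, the last holds). Time passes only in rows, so rows that do not move let the fingers close. It gives the time, the measured TCP pose, the force and the opening at its end, in the units of the state.
- robot.observe(): the state, without advancing time (a new reading comes with each control period).
- robot.read_camera(name): name is "side" or "top" or "wrist"; returns the picture (480x640x3 uint8, red, green, blue); there is no depth.
- robot.calibration(name): a dict with "intrinsics" (3x3 intrinsics, pixels), "pose" (4x4, takes a point from camera to world coordinates). Camera axes: x right, y down, z forward; pixel columns grow to the right and rows downward; lengths in m; the calibration is good to about 2 mm. The wrist camera is an equidistant fisheye: a pixel r from the principal point sees the ray r / f radians off the axis. A picture is of the moment at which its call begins: read the wrist's pose just before it. calibration takes no time and is no camera call; for the wrist camera it gives the pose at the moment of the call.
- robot.hand_in(): hands the job in, once; it reports no verdict.
The state is a dict: "time": time; "qpos": joint angles; "qvel": joint speeds; "joint_efforts": joint torques, N m; "tool_pos": TCP position; "tool_rot": TCP orientation; "contact_force": force on the tool from outside, world axes, zero at the start; "torque": the same for the moment, N m; "opening": finger opening in m.
Only numpy, scipy, OpenCV 4.12 (cv2) and the standard library are available. Lean on these libraries where they do the work, as an engineer would, in place of code of your own. Each camera call takes 0.05 s, during which the arm holds its last target.

## Task

Load the label stand: thread the roll of stickers down over its upright post until it lies flat on the shoulder at the post's foot, then thread the small thick steel collar down the same post until it lies flat on top of the roll. Leave the wide thin steel ring where it is, and let go of everything at the end.

Things in the scene. Friction and masses are not known exactly. Their poses are not given: they have to be found in the camera images.
- post_seat (a point): Foot of the label stand's upright post: point on its axis at the top of the shoulder, 24 mm above the worktop, z up. Stand fixed: grey base plate 94 x 80 mm, 9 mm thick; round aluminium shoulder 38 mm wide; steel post 9 mm thick rising 50 mm above this point, last 6 mm tapered. x, y along the plate's sides; at -x, 44 mm from the post, a tear-off bar 17 mm above the worktop.
- roll_centre (a point): Centre (half-way up, on the axis) of the roll of stickers: a loose flat ring lying on the worktop, 52 mm outside diameter, 22 mm high, open hole of about 26 mm diameter through it; z along its axis. About 30 g. The tall white instrument behind the left half of the worktop has its front near x = 0.56 m and is 0.35 m high or more: carry things along straight lines in front of it, not in an arc about the base.
- collar_centre (a point): Centre (half-way up, on the axis) of the small thick steel collar: a loose plain ring lying flat on the worktop, 42 mm outside diameter, 20 mm high, through hole of 26 mm diameter; z along its axis. About 120 g.
- wide_ring_centre (a point): Centre (half-way up, on the axis) of the wide thin steel ring, a flask weight that does not belong on the stand: loose, lying flat on the worktop, 68 mm outside diameter, 12 mm high, hole of 42 mm; z along its axis. Stays where it is.
Mind the look-alikes: they are no part of the job. What is shaped like the part that bears collar_centre but orange is not meant. What is shaped like the part that bears roll_centre but black is not meant.

How it is judged:
By the outcome, as a careful person would: the job done as asked, in the order asked, and still so for the second after the job is handed in, with the robot touching nothing.
It also fails if it takes over 64 s, if anything falls off the work surface, if the arm or the gripper's body presses on something with over 40 N, if the wrist force passes 120 N, or if a joint passes its speed limit or range.

## Working session

There is one attempt and no reset: what is moved stays moved. The work goes in short steps, Python scripts to look and compute and a shell command to move; the robot and the scene stay as the last step left them, time stands still between calls to the robot, and variables do not carry over. Pictures are saved under pics/ and viewed, and the job is handed in when it is done.

```bash
mkdir -p pics; ls
python3 - <<'E'
from cell import robot
import cv2
s=robot.observe();print(s)
print(robot.hold_point_z)
for n in("top","side","wrist"):
    c=robot.calibration(n);print(n,c)
    im=robot.read_camera(n);cv2.imwrite(f"pics/{n}0.png",im[:,:,::-1])
E
```

```text
pics
{'time': 0.0, 'qpos': array([-1.38101434e+00,  3.42720994e-01,  1.52503898e+00, -9.91169458e-06,
        1.27539977e+00, -1.46062046e-01]), 'qvel': array([-0.00069623, -0.00094499,  0.00058983,  0.0009239 , -0.0026125 ,
       -0.00197122]), 'joint_efforts': array([ 5.36514763e-04, -4.31238770e+01, -2.44219941e+01,  7.17448234e-02,
        5.59790013e-02, -1.54530194e-04]), 'tool_pos': array([ 0.17292083, -0.49521321,  0.19663824]), 'tool_rot': array([-1.57234811e+00,  2.18701954e-04, -2.80574590e+00]), 'contact_force': array([0.01268939, 0.54728579, 0.31842966]), 'torque': array([0.01100831, 0.03561609, 0.0112079 ]), 'opening': 0.0917679347308465}
0.0188
top {'intrinsics': array([[546.81993861,   0.        , 310.64171714],
       [  0.        , 546.81993861, 241.36501397],
       [  0.        ,   0.        ,   1.        ]]), 'pose': array([[ 0.006437  , -0.99513118,  0.09834882,  0.43978657],
       [-0.99992878, -0.00541704,  0.0106344 ,  0.00884992],
       [-0.01004986, -0.09841027, -0.99509518,  1.31587124],
       [ 0.        ,  0.        ,  0.        ,  1.        ]])}
sid
[... 155 characters left out ...]
  1.        ]]), 'pose': array([[-0.98450249, -0.10865573,  0.13765453,  0.3791146 ],
       [-0.17532292,  0.59151403, -0.78700256,  0.97613105],
       [ 0.00408775, -0.79893998, -0.60139688,  0.7813175 ],
       [ 0.        ,  0.        ,  0.        ,  1.        ]])}
wrist {'intrinsics': array([[371.64829954,   0.        , 324.90501079],
       [  0.        , 371.64829954, 241.61595263],
       [  0.        ,   0.        ,   1.        ]]), 'pose': array([[ 0.33030376, -0.90001423, -0.28438322,  0.25024534],
       [-0.94387404, -0.31530721, -0.09840303, -0.46786661],
       [-0.00110395,  0.30092483, -0.95364722,  0.38409049],
       [ 0.        ,  0.        ,  0.        ,  1.        ]])}
```

View pics/top0.png

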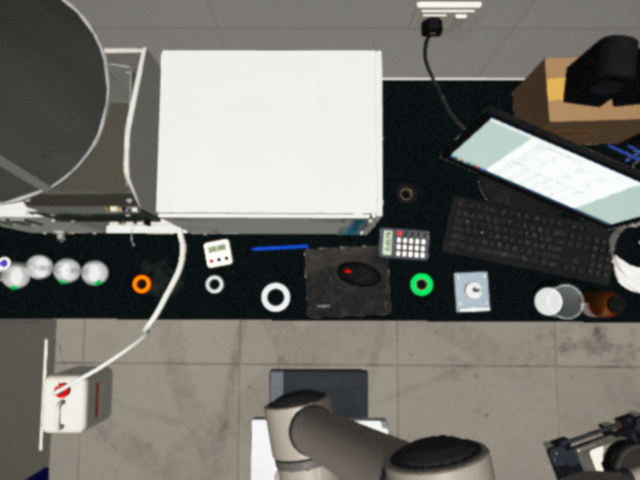

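View pics/side0.png

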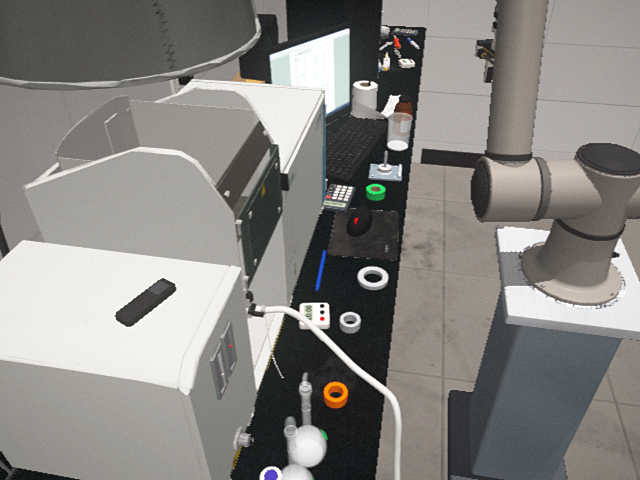

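View pics/wrist0.png

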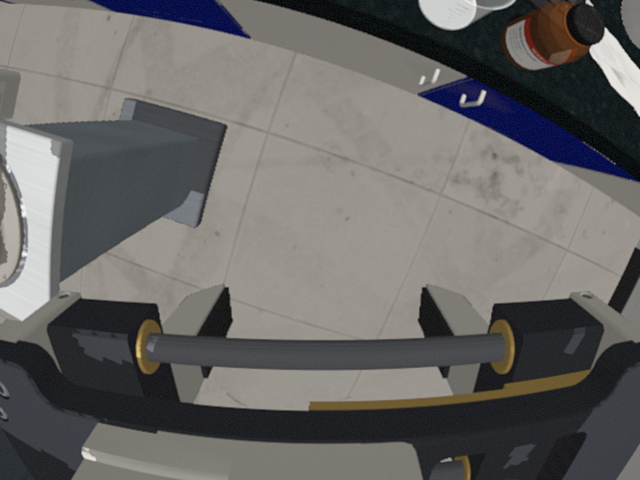

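The top view shows the green roll at (422,285), the stand at (472,291), the collar at (214,284) and the wide ring at (275,296). The black look-alike is at (405,194) and the orange one at (141,284).

```bash
cat > h.py <<'E'
import cv2,numpy as np
from cell import robot
def ray(cal,u,v,fish=False):
    K=cal["intrinsics"];P=cal["pose"]
    x=(u-K[0,2])/K[0,0];y=(v-K[1,2])/K[1,1]
    if fish:
        r=np.hypot(x,y);d=np.array([np.sin(r)*x/r,np.sin(r)*y/r,np.cos(r)])
    else: d=np.array([x,y,1.])
    return P[:3,3],P[:3,:3]@d
def plane(cal,u,v,z,fish=False):
    o,d=ray(cal,u,v,fish);return o+d*(z-o[2])/d[2]
def proj(cal,p,fish=False):
    K=cal["intrinsics"];P=cal["pose"];q=P[:3,:3].T@(np.asarray(p)-P[:3,3])
    if fish:
        r=np.hypot(q[0],q[1]);t=np.arctan2(r,q[2]);a=q[:2]/r*t
    else:a=q[:2]/q[2]
    return a*K[0,0]+K[:2,2]
E
python3 - <<'E'
from h import *
t=cv2.imread("pics/top0.png");s=cv2.imread("pics/side0.png")
def crop(im,x0,y0,x1,y1,k):return cv2.resize(im[y0:y1,x0:x1],None,fx=k,fy=k,interpolation=cv2.INTER_CUBIC)
a=crop(t,390,255,510,325,6);b=crop(t,190,255,310,325,6)
cv2.imwrite("pics/t_stand.png",a);cv2.imwrite("pics/t_rings.png",b)
cv2.imwrite("pics/s_stand.png",crop(s,340,140,420,210,8));
cv2.imwrite("pics/s_rings.png",crop(s,290,255,410,345,6))
E
```

```text
(no output)
```

View pics/t_stand.png

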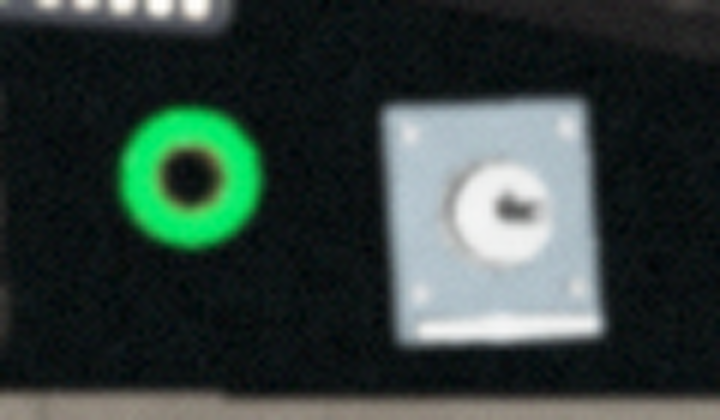

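View pics/t_rings.png

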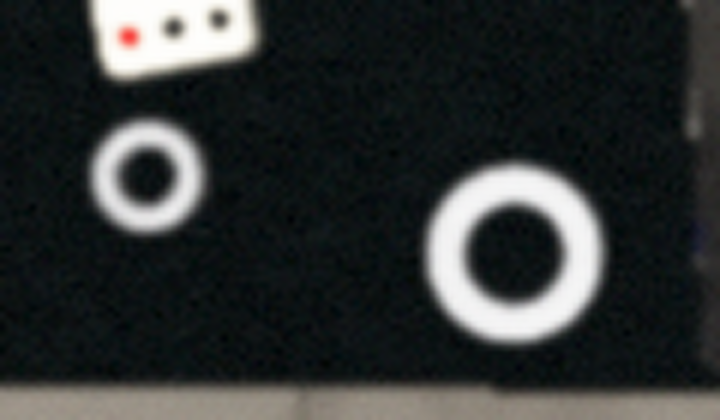

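View pics/s_stand.png

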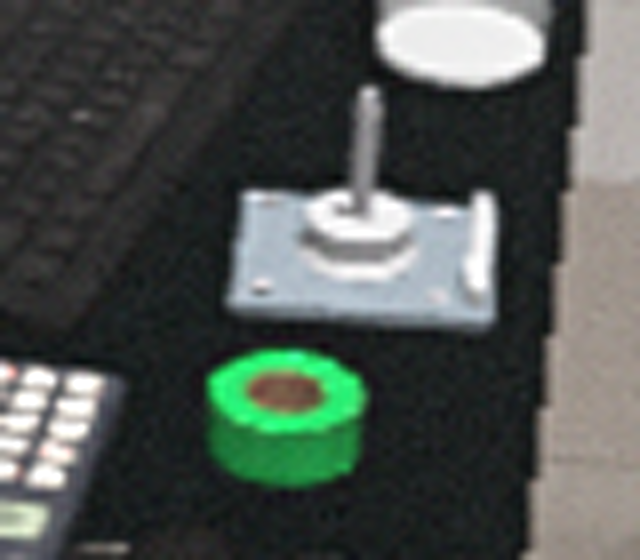

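View pics/s_rings.png

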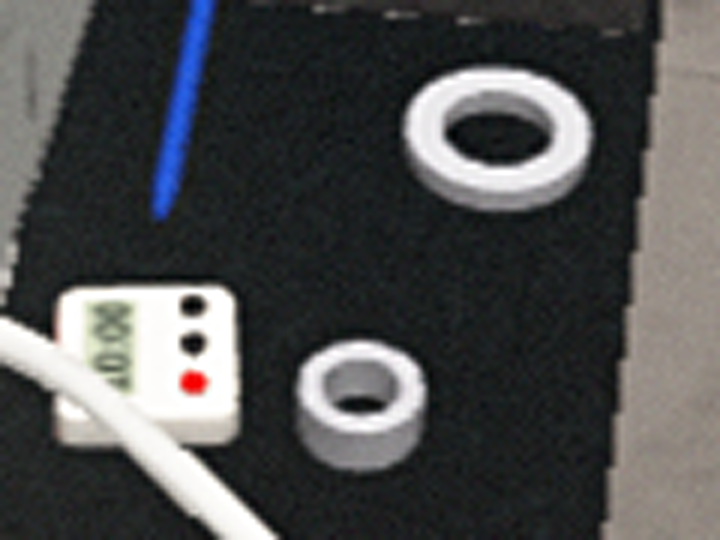

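The crops give clear outlines of the roll, collar, wide ring, shoulder (white disc) and post.

Run:
```python
from h import *
t=cv2.imread("pics/top0.png");s=cv2.imread("pics/side0.png")
T=robot.calibration("top");S=robot.calibration("side")
def blob(m,x0,y0,x1,y1):
    k=np.zeros_like(m);k[y0:y1,x0:x1]=m[y0:y1,x0:x1]
    cs,_=cv2.findContours(k,cv2.RETR_EXTERNAL,cv2.CHAIN_APPROX_NONE)
    c=max(cs,key=cv2.contourArea);return cv2.fitEllipse(c)
g=lambda im,lo:(((im[:,:,1].astype(int)-im[:,:,2])>60)&(im[:,:,1]>lo)).astype(np.uint8)
w=lambda im,lo:(im.min(2)>lo).astype(np.uint8)
for nm,im,cal,jobs in (("top",t,T,[("roll",g(t,90),(400,260,445,310),.022),("collar",w(t,110),(200,270,230,300),.02),("wide",w(t,110),(255,278,295,315),.012),("shoulder",w(t,215),(460,278,484,302),.024)]),
  ("side",s,S,[("roll",g(s,190),(360,178,392,206),.022),("collar",w(s,205),(335,308,365,340),.02),("wide",w(s,205),(352,260,392,295),.012),("shoulder",w(s,215),(376,160,393,172),.024)])):
    for n,m,b,z in jobs:
        e=blob(m,*b);print(nm,n,np.round(e[0],1),np.round(e[1],1),np.round(plane(cal,*e[0],z),4))
# post tip from side: crop px (370,90)/8+(340,140)
tip=(340+370/8,140+90/8);print("tip",plane(S,*tip,.074))
for px in((382,104),(585,98),(603,335),(398,345)): print("plate",plane(T,390+px[0]/6,255+px[1]/6,.009)[:2])
for px in((419,331),(602,323)): print("bar",plane(T,390+px[0]/6,255+px[1]/6,.017)[:2])
for px in((240,192),(497,200),(495,322),(228,308)): print("plateS",plane(S,340+px[0]/8,140+px[1]/8,.009)[:2])
```

```text
top roll [421.2 284.2] [22.8 23.4] [ 0.4678 -0.2384  0.022 ]
top collar [214.1 283.9] [17.7 17.8] [0.4653 0.2506 0.02  ]
top wide [275.2 296.9] [28.6 28.9] [0.4358 0.1062 0.012 ]
top shoulder [473.4 290.2] [14.1 14.3] [ 0.4544 -0.36    0.024 ]
side roll [375.4 188.6] [ 9.1 17.9] [ 0.4667 -0.2345  0.022 ]
side collar [349.8 319.2] [13.9 18.6] [0.4648 0.2541 0.02  ]
side wide [372.6 276.2] [18.9 29. ] [0.4351 0.11   0.012 ]
side shoulder [384.5 166.5] [ 5.1 10.8] [ 0.4535 -0.3554  0.024 ]
tip [ 0.45164341 -0.35448444  0.074     ]
plate [ 0.49667624 -0.31837219]
plate [ 0.4995392  -0.39876821]
plate [ 0.4062313  -0.40347745]
plate [ 0.40177791 -0.3228363 ]
bar [ 0.40750989 -0.32912113]
bar [ 0.4111004  -0.40068341]
plateS [ 0.49856691 -0.38865954]
plateS [ 0.40429189 -0.40009178]
plateS [ 0.39917708 -0.31302843]
plateS [ 0.49319142 -0.30532617]
```

Run:
```python
from h import *
s=cv2.imread("pics/side0.png")
T=robot.calibration("top");S=robot.calibration("side")
for px in((181,232),(184,250),(180,275),(172,300),(160,317),(150,330),(115,352)):
    out=[]
    for z in np.arange(0,.45,.03):
        p=plane(T,*px,z);q=proj(S,p);u,v=q.round().astype(int)
        if 0<=u<640 and 0<=v<480: out.append((round(z,2),u,v,int(s[v,u].min())))
    print(px,plane(T,*px,0.2).round(3));print(out)
# instrument / monitor lower front edge
for px in((383,235),(445,157),(600,225)): print(px,[plane(T,*px,z)[:2].round(3).tolist() for z in(0,.1,.2,.35)])
```

```text
(181, 232) [0.568 0.288 0.2  ]
[(np.float64(0.0), np.int64(278), np.int64(349), 33), (np.float64(0.03), np.int64(280), np.int64(336), 40), (np.float64(0.06), np.int64(282), np.int64(322), 80), (np.float64(0.09), np.int64(284), np.int64(308), 251), (np.float64(0.12), np.int64(286), np.int64(294), 146), (np.float64(0.15), np.int64(288), np.int64(279), 136), (np.float64(0.18), np.int64(290), np.int64(264), 130), (np.float64(0.21), np.int64(292), np.int64(248), 131), (np.float64(0.24), np.int64(294), np.int64(232), 124), (np.float64(0.27), np.int64(297), np.int64(216), 125), (np.float64(0.3), np.int64(299), np.int64(199), 126), (np.float64(0.33), np.int64(302), np.int64(181), 132), (np.float64(0.36), np.int64(304), np.int64(163), 134), (np.float64(0.39), np.int64(307), np.int64(144), 137), (np.float64(0.42), np.int64(310), np.int64(125), 173), (np.float64(0.45), np.int64(312), np.int64(106), 238)]
(184, 250) [0.531 0.281 0.2  ]
[(np.float64(0.0), np.int64(301), np.int64(349), 37), (np.float64(0.03), np.int64(303), np.int64(336), 35), (np.float64(0.06), np.int64(305), np.int64(322), 233),
[... 4749 characters left out ...]
1), np.int64(318), 131), (np.float64(0.24), np.int64(431), np.int64(298), 135), (np.float64(0.27), np.int64(432), np.int64(278), 138), (np.float64(0.3), np.int64(432), np.int64(257), 134), (np.float64(0.33), np.int64(433), np.int64(236), 131), (np.float64(0.36), np.int64(433), np.int64(214), 129), (np.float64(0.39), np.int64(434), np.int64(192), 138), (np.float64(0.42), np.int64(435), np.int64(169), 136), (np.float64(0.45), np.int64(435), np.int64(145), 170)]
(383, 235) [[0.586, -0.152], [0.575, -0.14], [0.564, -0.128], [0.547, -0.109]]
(445, 157) [[0.779, -0.305], [0.753, -0.281], [0.728, -0.257], [0.689, -0.221]]
(600, 225) [[0.613, -0.675], [0.6, -0.623], [0.587, -0.571], [0.567, -0.493]]
```

The hose by the collar is low there: y≈0.325, z<0.03. I'll keep the jaws along y, with the camera side facing the base, and use a narrower opening for the collar. First I turn the tool so its yaw is about 0.

```bash
python3 -m crank '{"xyz":[[0,0,0],[0,0,0],[0,0,0],[0,0,0],[0,0,0],[0,0,0],[0,0,0],[0,0,0],[0,0,0],[0,0,0],[0,0,0],[0,0,0],[0,0,0],[0,0,0],[0,0,0],[0,0,0],[0,0,0],[0,0,0],[0,0,0],[0,0,0]],"roll":[-8.46,-8.46,-8.46,-8.46,-8.46,-8.46,-8.46,-8.46,-8.46,-8.46,-8.46,-8.46,-8.46,-8.46,-8.46,-8.46,-8.46,-8.46,-8.46,0]}' -1 20; python3 -c "
from h import *;print(robot.observe()['qpos'])"
```

```text
time: 2.15
tool_pos: [0.173, -0.4955, 0.1971]
tool_rot: [-1.57, 0.0, 0.001]
contact_force: [0.2, -0.0, 0.1]
opening: 0.0919
[-1.38097400e+00  3.42309885e-01  1.52443862e+00 -2.08576723e-05
  1.27535764e+00 -2.95275889e+00]
```

```bash
python3 -m crank '{"xyz":[[1.5,0,1.3],[2.94,0,2.59],[2.94,0,2.59],[2.94,0,2.59],[2.94,0,2.59],[2.94,0,2.59],[2.94,0,2.59],[2.94,0,2.59],[2.94,0,2.59],[2.94,0,2.59],[1.44,0,1.29],[0,0,0],[0,0,0]],"roll":[0,0,0,0,0,0,0,0,0,0,0,0,0]}'
python3 - <<'E'
from h import *
print(robot.observe()['qpos'])
c=robot.calibration("wrist");im=robot.read_camera("wrist");cv2.imwrite("pics/w1.png",im[:,:,::-1])
np.savez("w1.npz",**c);print(c['pose'].round(3))
for p in((.467,-.2365,.022),(.4537,-.3575,.074),(.4537,-.3575,.024)):print(proj(c,p,True))
E
```

```text
time: 3.45
tool_pos: [0.4668, -0.2367, 0.197]
tool_rot: [-1.571, 0.001, -0.002]
contact_force: [0.3, -0.6, 0.2]
opening: 0.0918
[-6.15466924e-01  3.39830721e-01  1.52818914e+00 -5.40513047e-04
  1.27419934e+00 -2.18432522e+00]
[[ 0.001  0.954  0.301  0.385]
 [ 1.    -0.001 -0.001 -0.236]
 [-0.     0.301 -0.954  0.384]
 [ 0.     0.     0.     1.   ]]
[324.47884166 210.73351649]
[189.16709364 210.56632794]
[205.88270719 199.64251937]
```

View pics/w1.png

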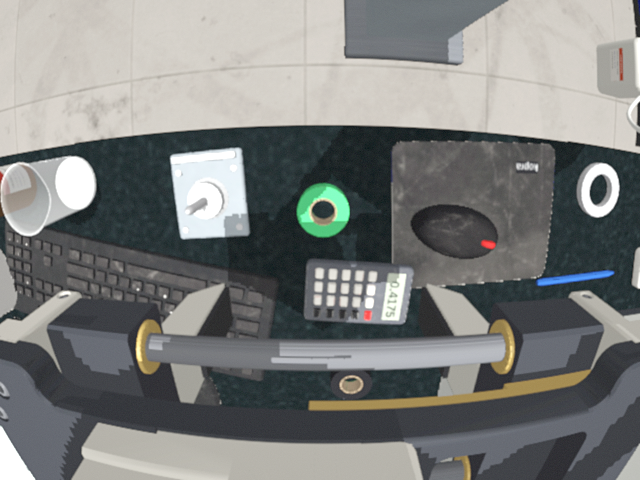

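The wrist view shows the roll at (323,210), the shoulder at (207,200) and the post tip at (189,212), all within about 2 px of prediction. I descend over the roll and grip.

```bash
python3 -m crank '{"xyz":[[0,1.5,0],[0,3,0],[0,3,0],[0,3,0],[0,3,0],[0,2.5,0],[0,1.5,0],[0,1,0],[0,0.6,0],[0,0,0]],"roll":[0,0,0,0,0,0,0,0,0,0]}' -1; python3 -m crank '{"xyz":[[0,0,0],[0,0,0],[0,0,0],[0,0,0],[0,0,0],[0,0,0],[0,0,0],[0,0,0]],"roll":[0,0,0,0,0,0,0,0]}' 1 15
```

```text
time: 4.5
tool_pos: [0.4667, -0.2372, 0.0061]
tool_rot: [-1.571, 0.0, -0.002]
contact_force: [0.5, 0.8, -0.7]
opening: 0.0919
time: 5.3
tool_pos: [0.4671, -0.2368, 0.0063]
tool_rot: [-1.571, 0.0, -0.0]
contact_force: [-0.4, -1.1, 0.5]
opening: 0.0321
```

The opening is 32 mm on a 52 mm roll, so I'm checking with the camera.

Run:
```python
from h import *
print(robot.observe()['opening'])
im=robot.read_camera("wrist");cv2.imwrite("pics/w2.png",im[:,:,::-1])
s=robot.read_camera("side")[:,:,::-1];cv2.imwrite("pics/s2.png",cv2.resize(s[130:250,320:460],None,fx=5,fy=5))
print(robot.observe()['opening'])
```

```text
0.0320686765821467
0.024176496027304258
```

View pics/w2.png

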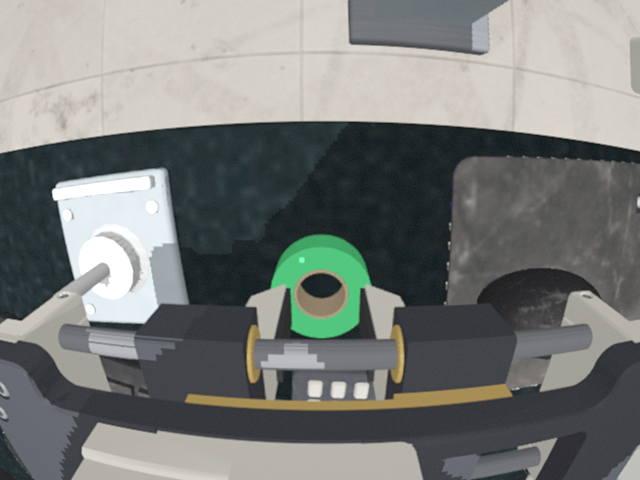

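View pics/s2.png

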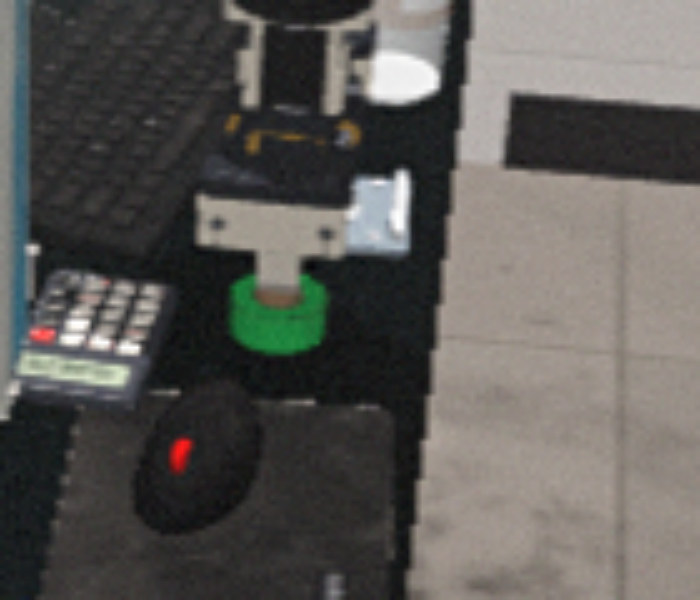

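Run:
```python
from h import *
o=robot.observe();p=o['tool_pos'];print(p,o['tool_rot'],o['opening'])
W=robot.calibration("wrist");S=robot.calibration("side");T=robot.calibration("top")
for q in (p,p+[0,0,.019],p+[0,.02,0],p+[0,-.02,0],(.467,-.2365,.022)): print(proj(W,q,True),(proj(S,q)-[320,130])*5)
t=robot.read_camera("top")[:,:,::-1];cv2.imwrite("pics/t2.png",cv2.resize(t[220:320,380:510],None,fx=6,fy=6))
for im,cal,b in((cv2.imread("pics/s2.png"),S,None),):
    m=((im[:,:,1].astype(int)-im[:,:,2])>60).astype(np.uint8);ys,xs=np.nonzero(m);print(xs.min(),xs.max(),ys.min(),ys.max())
w=robot.read_camera("wrist");print(plane(W,321,292,.022,True))
cv2.imwrite("pics/w3.png",cv2.resize(w[200:420,220:420,::-1],None,fx=2.7,fy=2.7))
print(robot.observe()['opening'])
```

```text
[ 0.46710317 -0.23679206  0.00630322] [-1.57083676e+00  2.00208641e-05 -3.61424623e-04] 0.024176496027304258
[323.6279463 281.0484146] [274.96205001 315.19708112]
[323.50022577 296.17086157] [276.91067272 285.64070189]
[359.939311   280.95086661] [270.97573079 334.87344076]
[287.34089585 280.89559867] [278.86173597 295.94834082]
[324.09638481 293.16374381] [276.70113436 291.11385819]
232 323 275 352
[ 0.46634309 -0.23807713  0.022     ]
0.01638765726284319
```

View pics/t2.png

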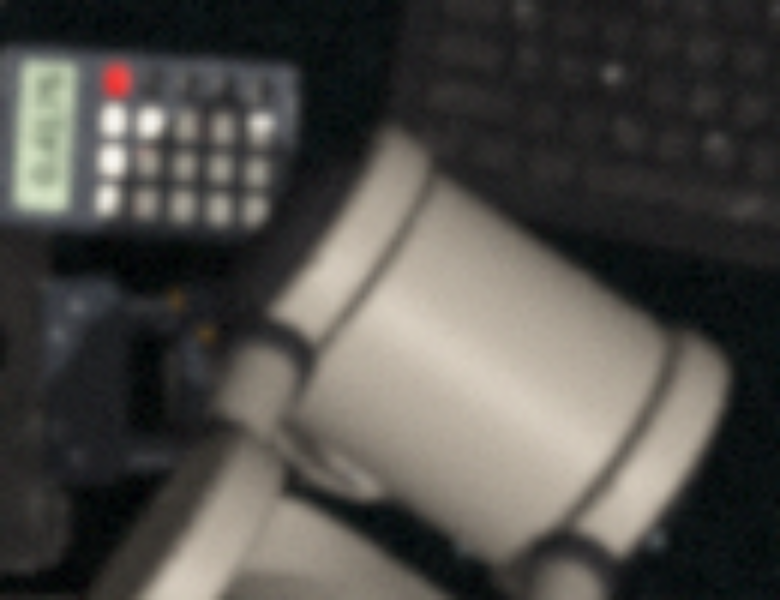

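View pics/w3.png

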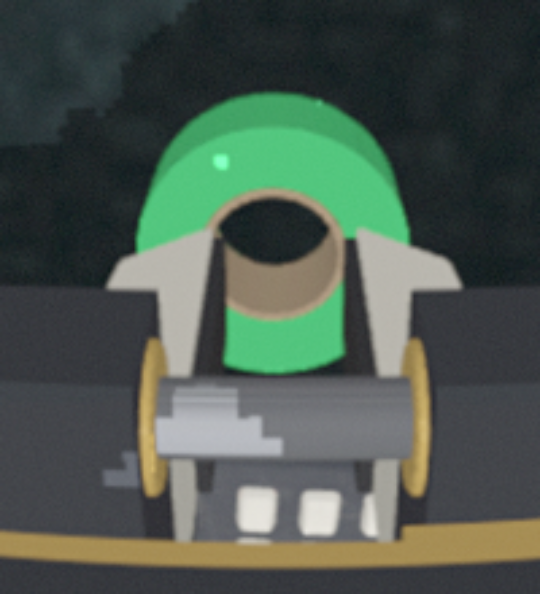

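Run:
```python
from h import *
c=dict(np.load("w1.npz"));p=np.array([.4668,-.2367,.197])
for dz in(0,.01,.02):
  for dx in (-.0095,0,.0095): print(dz,dx,[proj(c,p+[dx,s*.046,dz],True).round(0) for s in(-1,1)])
```

```text
0 -0.0095 [array([240., 265.]), array([407., 264.])]
0 0 [array([241., 280.]), array([406., 280.])]
0 0.0095 [array([243., 296.]), array([405., 296.])]
0.01 -0.0095 [array([236., 271.]), array([411., 271.])]
0.01 0 [array([238., 288.]), array([410., 288.])]
0.01 0.0095 [array([239., 304.]), array([408., 304.])]
0.02 -0.0095 [array([232., 279.]), array([416., 279.])]
0.02 0 [array([233., 296.]), array([414., 296.])]
0.02 0.0095 [array([235., 312.]), array([412., 312.])]
```

```bash
python3 -m crank '{"xyz":[[0,0,0],[0,0,0],[0,0,0],[0,0,0],[0,0,0],[0,0,0],[0,0,0],[0,0,0],[0,0,0],[0,0,0]],"roll":[0,0,0,0,0,0,0,0,0,0]}' -1
python3 - <<'E'
from h import *
W=robot.calibration("wrist");im=robot.read_camera("wrist");cv2.imwrite("pics/w4.png",im[:,:,::-1])
p=robot.observe()['tool_pos']
for dz in(0,.01,.016,.022):
  for dx in (-.0095,.0095): print(dz,dx,[proj(W,p+[dx,s*.046,dz],True).round(0) for s in(-1,1)])
E
```

```text
time: 6.5
tool_pos: [0.4671, -0.2368, 0.0063]
tool_rot: [-1.571, -0.0, -0.0]
contact_force: [0.5, -0.1, -1.2]
opening: 0.0903
0 -0.0095 [array([240., 264.]), array([407., 265.])]
0 0.0095 [array([243., 296.]), array([405., 296.])]
0.01 -0.0095 [array([236., 271.]), array([411., 271.])]
0.01 0.0095 [array([239., 304.]), array([408., 304.])]
0.016 -0.0095 [array([233., 276.]), array([414., 276.])]
0.016 0.0095 [array([237., 309.]), array([411., 309.])]
0.022 -0.0095 [array([231., 280.]), array([416., 281.])]
0.022 0.0095 [array([234., 314.]), array([413., 314.])]
```

View pics/w4.png

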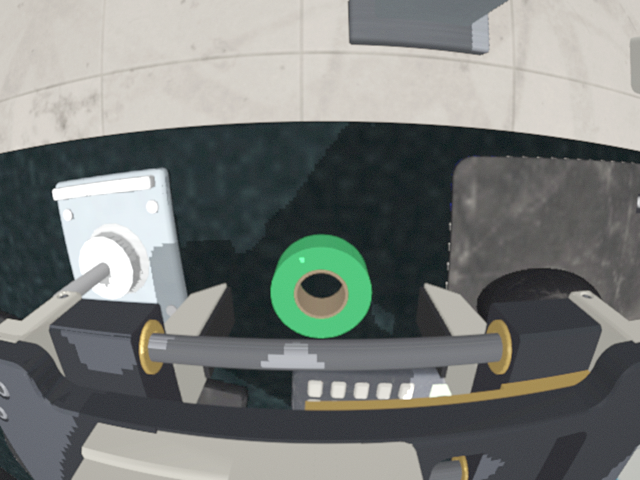

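The roll did not move. The visible fingertips end well above the reported TCP, so I closed over the top of it. I'm now measuring the actual tip height.

Run:
```python
from h import *
W=robot.calibration("wrist");S=robot.calibration("side");p=robot.observe()['tool_pos']
s=robot.read_camera("side")[:,:,::-1];cv2.imwrite("pics/s4.png",cv2.resize(s[140:220,340:420],None,fx=7,fy=7,interpolation=cv2.INTER_CUBIC))
w=cv2.imread("pics/w4.png");cv2.imwrite("pics/w4c.png",np.hstack([cv2.resize(w[240:400,160:260],None,fx=3.7,fy=3.7),cv2.resize(w[240:400,400:500],None,fx=3.7,fy=3.7)]))
for dz in(0,.01,.015,.02,.025,.03):
  print(dz,[proj(W,p+[-.0095,s*.010,dz],True).round(0) for s in(-1,1)],'open',[((proj(W,p+[dx,-.045,dz],True)-[160,240])*3.7).round(0) for dx in(-.0095,.0095)],'side +y finger outer',[((proj(S,p+[dx,.064,dz])-[340,140])*7).round(0) for dx in (-.0095,.0095)])
```

```text
0 [array([305., 265.]), array([342., 265.])] open [array([302.,  91.]), array([312., 206.])] side +y finger outer [array([252., 464.]), array([202., 459.])]
0.01 [array([304., 272.]), array([343., 272.])] open [array([288., 116.]), array([299., 235.])] side +y finger outer [array([253., 442.]), array([203., 437.])]
0.015 [array([304., 276.]), array([343., 276.])] open [array([280., 130.]), array([292., 251.])] side +y finger outer [array([254., 431.]), array([203., 426.])]
0.02 [array([303., 280.]), array([344., 280.])] open [array([272., 144.]), array([285., 267.])] side +y finger outer [array([255., 420.]), array([204., 415.])]
0.025 [array([303., 284.]), array([344., 284.])] open [array([264., 159.]), array([277., 285.])] side +y finger outer [array([256., 409.]), array([205., 403.])]
0.03 [array([302., 288.]), array([345., 288.])] open [array([255., 174.]), array([269., 302.])] side +y finger outer [array([256., 397.]), array([205., 392.])]
```

View pics/s4.png

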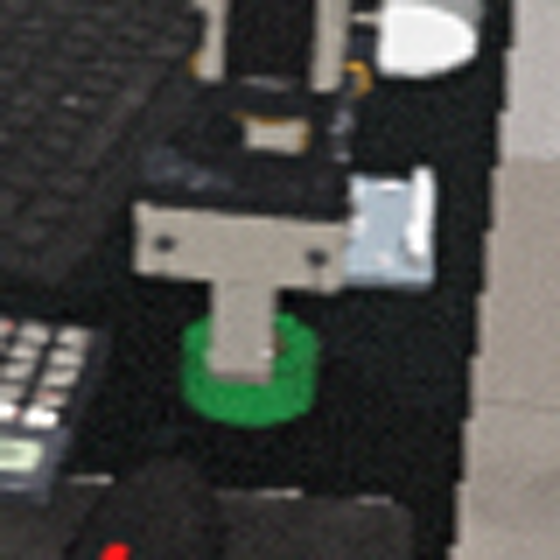

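View pics/w4c.png

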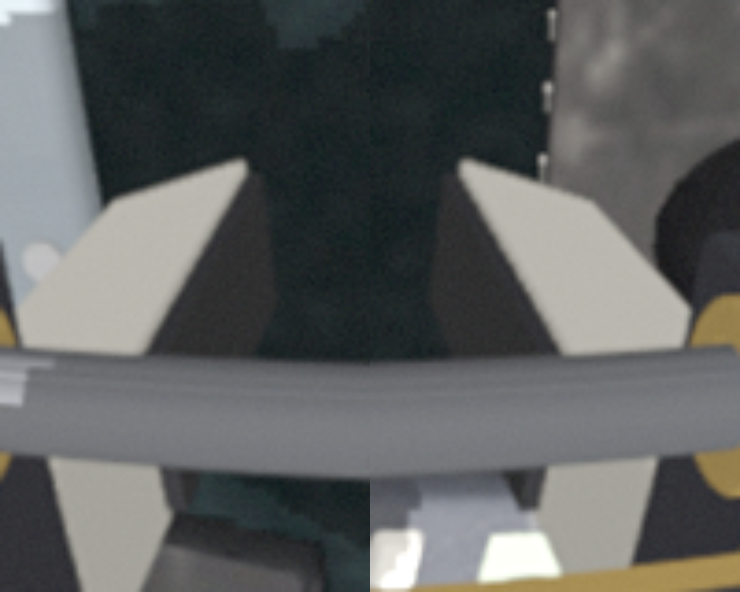

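Both views agree that the fingertips are about 27 mm above the reported TCP, at z≈0.033. I'll go down carefully and watch the force.

```bash
python3 -m crank '{"xyz":[[0,0.5,0],[0,0.6,0],[0,0.6,0],[0,0.3,0],[0,0,0]],"roll":[0,0,0,0,0]}' -1
python3 - <<'E'
from h import *
o=robot.observe();print(o['contact_force'],o['opening'])
W=robot.calibration("wrist");im=robot.read_camera("wrist");p=o['tool_pos']
w=im[:,:,::-1];cv2.imwrite("pics/w5c.png",np.hstack([cv2.resize(w[240:400,160:260],None,fx=3.7,fy=3.7),cv2.resize(w[240:400,400:500],None,fx=3.7,fy=3.7)]))
s=robot.read_camera("side")[:,:,::-1];cv2.imwrite("pics/s5.png",cv2.resize(s[140:220,340:420],None,fx=7,fy=7,interpolation=cv2.INTER_CUBIC))
S=robot.calibration("side")
for z in(0,.005,.01,.015):print(z,[((proj(S,[p[0]+dx,p[1]+dy,z])-[340,140])*7).round(0) for dx in (-.0095,.0095) for dy in(.046,.064)])
E
```

```text
time: 7.1
tool_pos: [0.4667, -0.2365, -0.0144]
tool_rot: [-1.57, 0.001, -0.0]
contact_force: [-0.2, 0.4, -0.8]
opening: 0.0918
[-0.24970679  0.41761849 -0.77735702] 0.09175021643641852
0 [array([257., 452.]), array([252., 479.]), array([207., 447.]), array([202., 473.])]
0.005 [array([258., 441.]), array([253., 468.]), array([208., 436.]), array([202., 462.])]
0.01 [array([258., 430.]), array([253., 457.]), array([209., 425.]), array([203., 451.])]
0.015 [array([259., 419.]), array([254., 445.]), array([209., 414.]), array([204., 440.])]
```

View pics/s5.png

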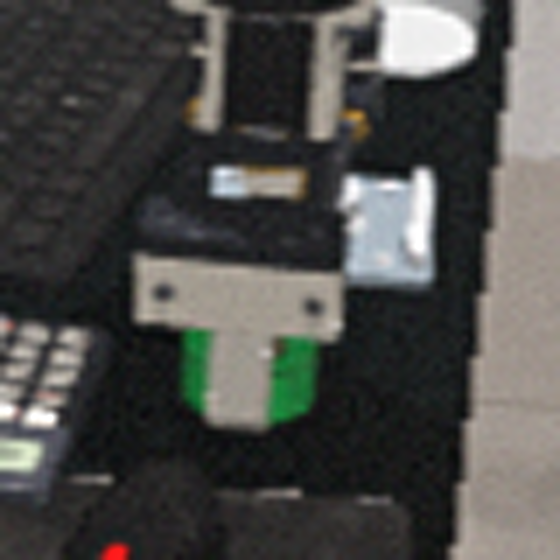

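View pics/w5c.png

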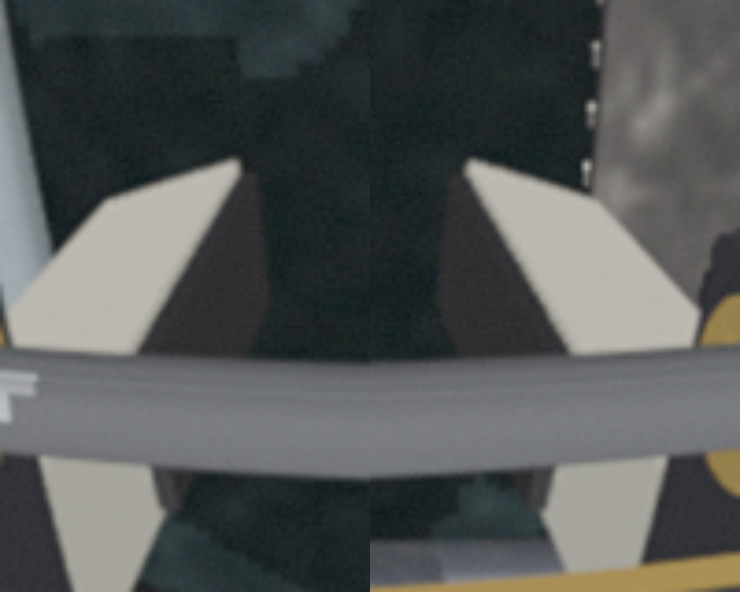

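The tip is now at z≈0.011. The palm is closer than specified, and the post will stand 50 mm above the roll's bottom, so this shallow grip is about right. I close here.

```bash
python3 -m crank '{"xyz":[[0,0.1,0],[0,0,0],[0,0,0],[0,0,0],[0,0,0],[0,0,0],[0,0,0],[0,0,0],[0,0,0]],"roll":[0,0,0,0,0,0,0,0,0]}' 1 20;  python3 -m crank '{"xyz":[[0,-1,0],[0,-2,0],[0,-3,0],[0,-3,0],[0,-2,0],[0,-0.5,0],[0,0,0]],"roll":[0,0,0,0,0,0,0]}';python3 - <<'E'
from h import *
im=robot.read_camera("wrist");cv2.imwrite("pics/w6.png",im[:,:,::-1])
s=robot.read_camera("side")[:,:,::-1];cv2.imwrite("pics/s6.png",cv2.resize(s[120:220,330:430],None,fx=6,fy=6,interpolation=cv2.INTER_CUBIC))
E
```

```text
time: 8.1
tool_pos: [0.4672, -0.2369, -0.0146]
tool_rot: [-1.571, -0.0, -0.0]
contact_force: [0.0, 0.7, 0.0]
opening: 0.0503
time: 8.8
tool_pos: [0.4674, -0.2369, 0.1011]
tool_rot: [-1.572, -0.001, -0.0]
contact_force: [0.2, -0.2, -0.8]
opening: 0.0502
```

View pics/w6.png

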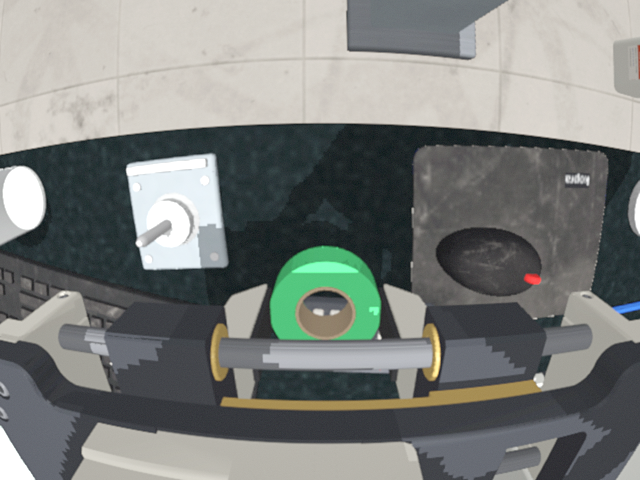

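View pics/s6.png

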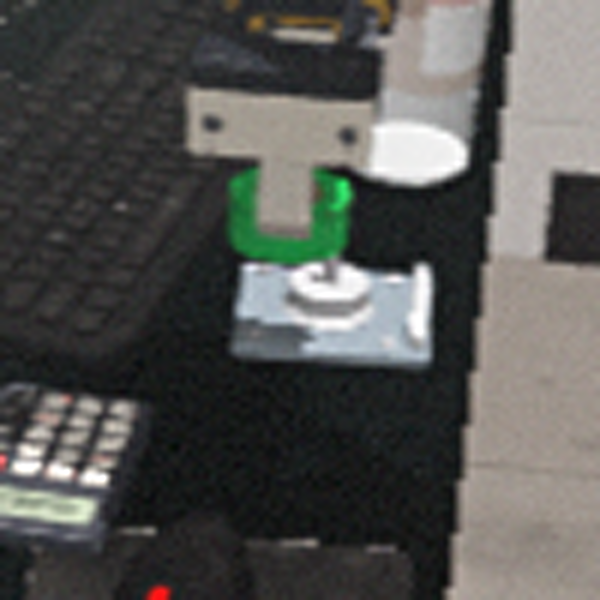

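The roll is gripped level and its bottom is at z≈0.116, above the post tip at 0.074. I move over the post.

```bash
python3 -m crank '{"xyz":[[-0.15,0,-1.1],[-0.3,0,-2.5],[-0.3,0,-2.5],[-0.3,0,-2.5],[-0.2,0,-2.5],[-0.1,0,-1],[0,0,0],[0,0,0]],"roll":[0,0,0,0,0,0,0,0]}';python3 - <<'E'
from h import *
o=robot.observe();W=robot.calibration("wrist")
im=robot.read_camera("wrist");cv2.imwrite("pics/w7.png",im[:,:,::-1])
s=robot.read_camera("side")[:,:,::-1];cv2.imwrite("pics/s7.png",cv2.resize(s[110:210,330:430],None,fx=6,fy=6,interpolation=cv2.INTER_CUBIC))
p=o['tool_pos'];print(p)
for z in(.024,.074):print(proj(W,(.4537,-.3575,z),True))
b=p[2]+.0146
for z in(b,b+.022):print(proj(W,(p[0],p[1],z),True))
E
```

```text
time: 9.7
tool_pos: [0.4532, -0.357, 0.0997]
tool_rot: [-1.569, 0.001, -0.001]
contact_force: [0.5, 0.4, -0.3]
opening: 0.0505
[ 0.4532302  -0.35699141  0.09966523]
[323.12701357 240.76588366]
[322.862811   265.06879052]
[323.55234775 292.43637128]
[323.45484806 312.83763613]
```

View pics/w7.png

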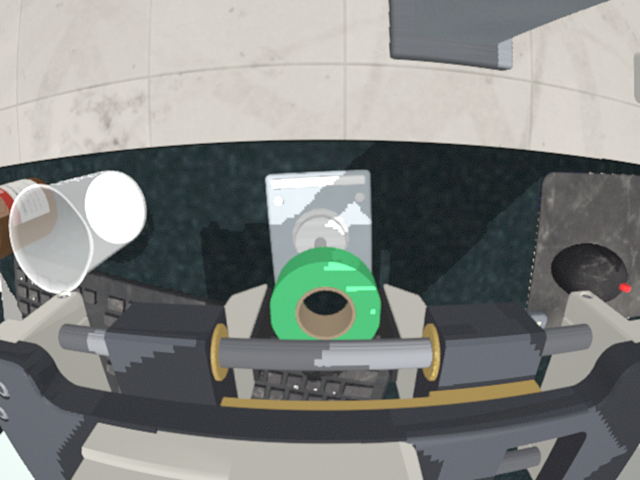

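View pics/s7.png

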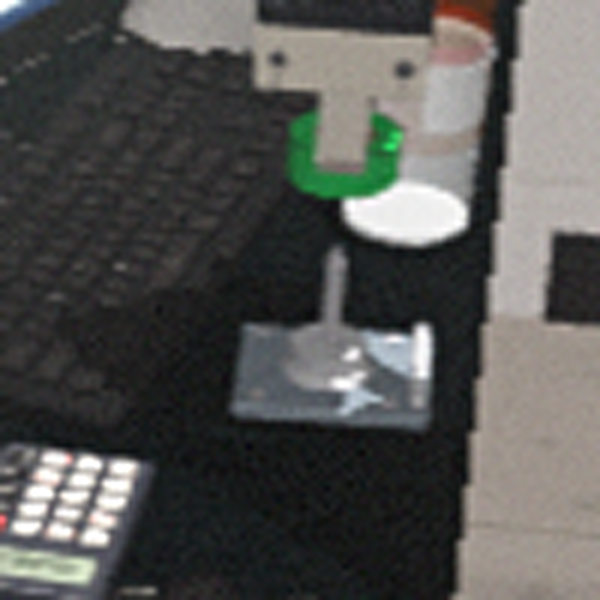

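In the wrist view the post's foot is at (320,242), about 2 mm toward -y, and the roll hole is at (327,313), about 2 mm toward +y. I shift 3 mm toward -y and start threading.

```bash
python3 -m crank '{"xyz":[[0,0,-0.3],[0,1,0],[0,1.5,0],[0,1.5,0],[0,1,0],[0,0.6,0],[0,0,0]],"roll":[0,0,0,0,0,0,0]}';python3 - <<'E'
from h import *
im=robot.read_camera("wrist")[:,:,::-1];cv2.imwrite("pics/w8.png",cv2.resize(im[150:370,220:430],None,fx=2.7,fy=2.7))
s=robot.read_camera("side")[:,:,::-1];cv2.imwrite("pics/s8.png",cv2.resize(s[110:210,330:430],None,fx=6,fy=6,interpolation=cv2.INTER_CUBIC))
E
```

```text
time: 10.5
tool_pos: [0.4533, -0.3603, 0.0434]
tool_rot: [-1.57, 0.001, -0.0]
contact_force: [0.4, 0.2, 0.2]
opening: 0.0507
```

View pics/w8.png

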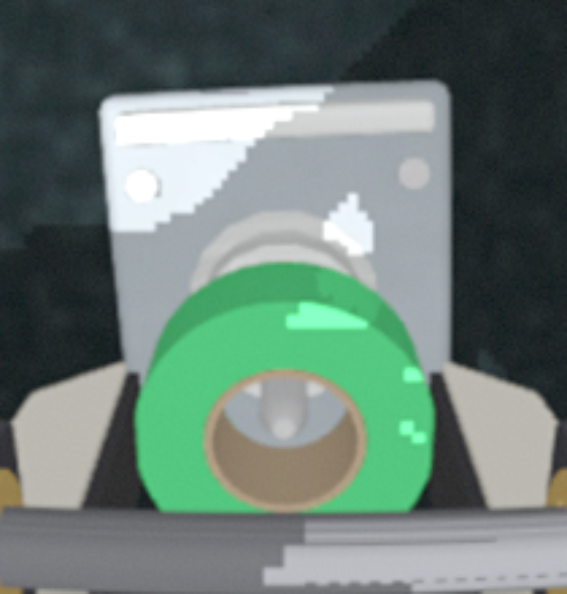

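View pics/s8.png

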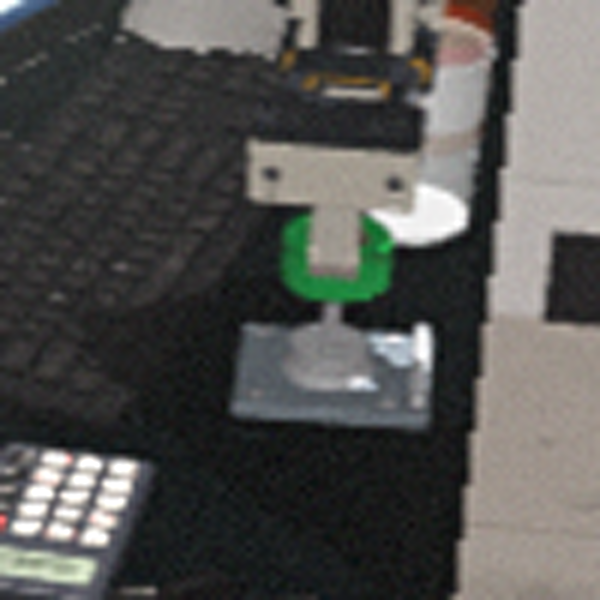

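The post tip sits centred in the hole. I lower toward the shoulder.

```bash
python3 -m crank '{"xyz":[[0,0.6,0],[0,0.8,0],[0,0.7,0],[0,0.5,0],[0,0.2,0],[0,0,0]],"roll":[0,0,0,0,0,0]}';python3 - <<'E'
from h import *
print(robot.observe()['contact_force'])
im=robot.read_camera("wrist")[:,:,::-1];cv2.imwrite("pics/w9.png",cv2.resize(im[150:370,220:430],None,fx=2.7,fy=2.7))
s=robot.read_camera("side")[:,:,::-1];cv2.imwrite("pics/s9.png",cv2.resize(s[110:210,330:430],None,fx=6,fy=6,interpolation=cv2.INTER_CUBIC))
E
```

```text
time: 11.2
tool_pos: [0.4534, -0.3607, 0.0159]
tool_rot: [-1.57, 0.001, -0.0]
contact_force: [0.6, -0.2, -0.7]
opening: 0.0502
[ 0.62385319 -0.17368066 -0.66354254]
```

View pics/w9.png

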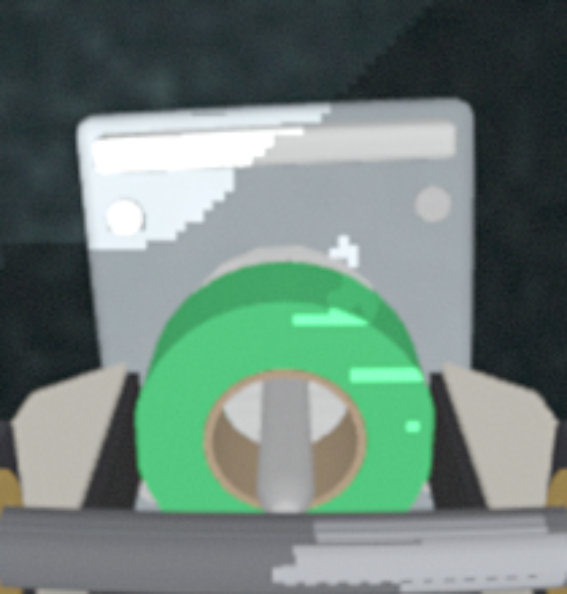

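View pics/s9.png

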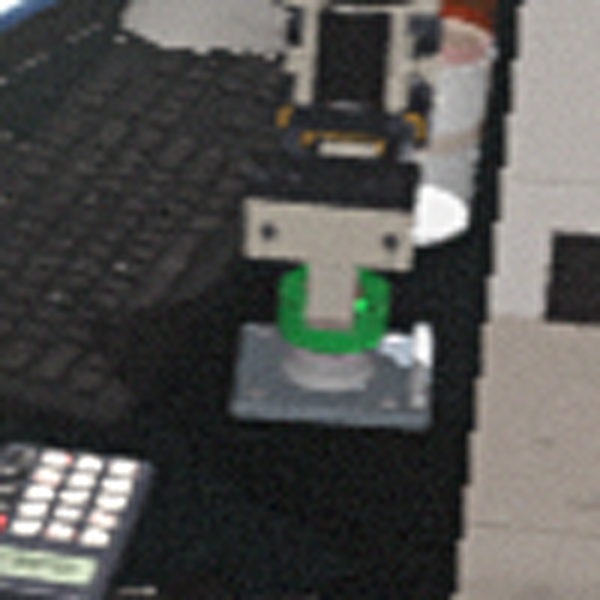

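The post runs through the hole and the roll is about 6 mm above the shoulder. I lower a little more, release, and lift straight up.

```bash
python3 -m crank '{"xyz":[[0,0.2,0],[0,0.2,0],[0,0.1,0],[0,0,0]],"roll":[0,0,0,0]}'; python3 -m crank '{"xyz":[[0,0,0],[0,0,0],[0,0,0],[0,0,0],[0,0,0]],"roll":[0,0,0,0,0]}' -0.6;  python3 -m crank '{"xyz":[[0,-1,0],[0,-2,0],[0,-3,0],[0,-3,0],[0,-3,0],[0,-3,0],[0,-1.4,0],[0,0,0]],"roll":[0,0,0,0,0,0,0,0]}' -1
python3 - <<'E'
from h import *
im=robot.read_camera("wrist")[:,:,::-1];cv2.imwrite("pics/w10.png",cv2.resize(im[150:370,220:430],None,fx=2.7,fy=2.7))
s=robot.read_camera("side")[:,:,::-1];cv2.imwrite("pics/s10.png",cv2.resize(s[110:210,330:430],None,fx=6,fy=6,interpolation=cv2.INTER_CUBIC))
E
```

```text
time: 11.7
tool_pos: [0.4535, -0.3607, 0.0112]
tool_rot: [-1.571, 0.0, -0.0]
contact_force: [-0.6, -0.3, -0.5]
opening: 0.0503
time: 12.2
tool_pos: [0.4536, -0.3608, 0.0114]
tool_rot: [-1.571, -0.0, -0.0]
contact_force: [-0.5, -0.0, -0.5]
opening: 0.0733
time: 13.0
tool_pos: [0.4546, -0.3618, 0.1786]
tool_rot: [-1.575, -0.004, -0.0]
contact_force: [0.7, -0.1, 0.2]
opening: 0.0918
```

View pics/w10.png

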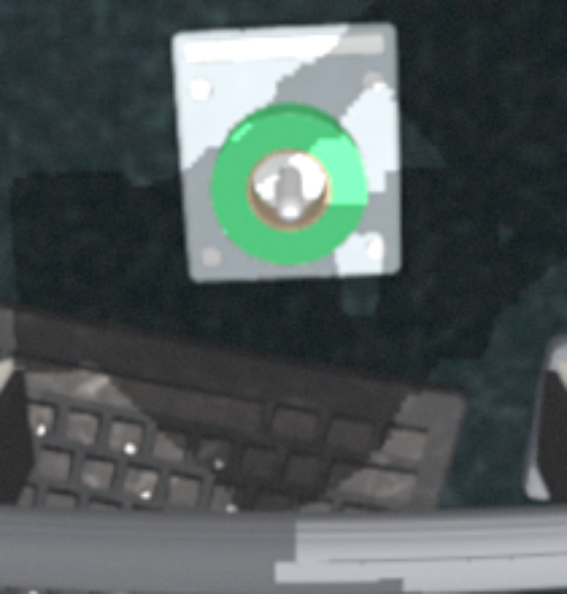

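View pics/s10.png

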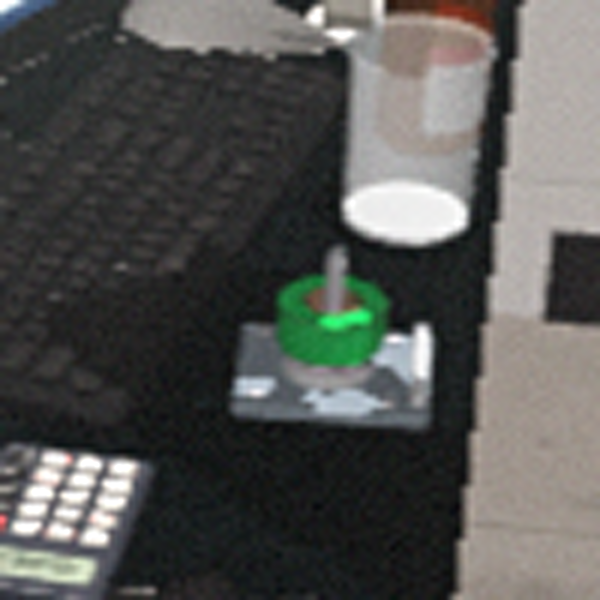

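The roll lies flat on the shoulder with the post through it. I go along a straight line to the collar.

```bash
python3 -m crank '{"xyz":[[0,0,2],[0,0,4],[0,0,4],[0,0,4],[0,0,4],[0,0,4],[0,0,4],[0,0,4],[0,0,4],[0,0,4],[0.1,0,4],[0.2,0,4],[0.2,0,4],[0.2,0,4],[0.2,0,4],[0.1,0,2],[0,0,1.4],[0,0,0],[0,0,0]],"roll":[0,0,0,0,0,0,0,0,0,0,0,0,0,0,0,0,0,0,0]}' -0.4;python3 - <<'E'
from h import *
o=robot.observe();W=robot.calibration("wrist")
im=robot.read_camera("wrist")[:,:,::-1];cv2.imwrite("pics/w11.png",im)
p=o['tool_pos'];print(p,o['qpos'])
print(proj(W,(p[0],p[1],.02),True),proj(W,(.465,.2523,.02),True))
m=(im.min(2)>110).astype(np.uint8)
cs,_=cv2.findContours(m[120:280],cv2.RETR_EXTERNAL,cv2.CHAIN_APPROX_NONE,offset=(0,120))
for c in cs:
    if 200<cv2.contourArea(c)<6000:
        e=cv2.fitEllipse(c);print(np.round(e[0]),np.round(e[1]),plane(W,*e[0],.02,True).round(4))
E
```

```text
time: 15.0
tool_pos: [0.4634, 0.2524, 0.1746]
tool_rot: [-1.572, 0.001, -0.0]
contact_force: [-0.4, 0.3, -1.2]
opening: 0.0644
[0.4634355  0.25238357 0.17462653] [ 3.53756629e-01  3.67296673e-01  1.55169610e+00 -5.80863177e-04
  1.22420274e+00 -1.21647473e+00]
[324.34415488 215.40160949] [324.25569926 217.00773053]
[ 12. 274.] [11. 37.] [ 0.5353 -0.1671  0.02  ]
[320. 267.] [27. 73.] [0.5155 0.2481 0.02  ]
[597. 248.] [ 54. 104.] [0.497  0.5773 0.02  ]
[324. 216.] [44. 44.] [0.464 0.252 0.02 ]
[181. 188.] [63. 67.] [0.4342 0.1124 0.02  ]
```

View pics/w11.png

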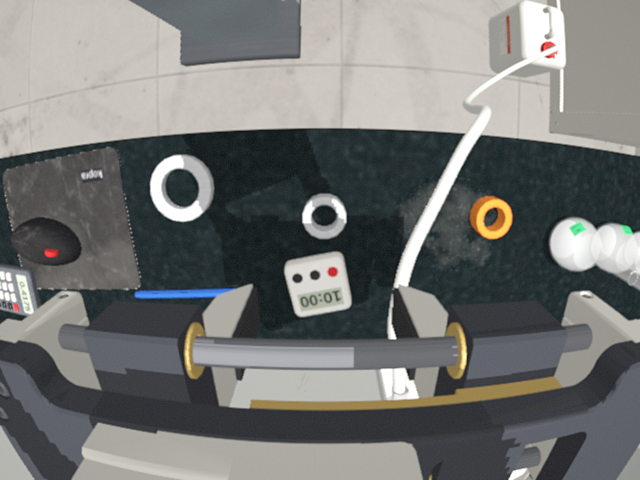

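The collar is at (324,216), which is (0.464, 0.252), directly below the tool. I yaw 20° so the gripper body stays clear of the rising part of the hose, then go down.

```bash
python3 -m crank '{"xyz":[[0.05,0,0],[0,1,0],[0,2.5,0],[0,3,0],[0,3,0],[0,2.5,0],[0,0,0]],"roll":[-6.5,-6.5,-7,0,0,0,0]}' -0.4;python3 - <<'E'
from h import *
o=robot.observe();W=robot.calibration("wrist")
im=robot.read_camera("wrist")[:,:,::-1];cv2.imwrite("pics/w12.png",im)
p=o['tool_pos'];print(p)
print(proj(W,(p[0],p[1],.02),True))
s=robot.read_camera("side")[:,:,::-1];cv2.imwrite("pics/s12.png",cv2.resize(s[230:370,270:430],None,fx=4.5,fy=4.5,interpolation=cv2.INTER_CUBIC))
E
```

```text
time: 15.75
tool_pos: [0.4622, 0.251, 0.0525]
tool_rot: [-1.571, 0.007, 0.347]
contact_force: [-0.7, -0.0, 0.1]
opening: 0.0645
[0.46220058 0.25100953 0.05248134]
[323.83870256 260.44729296]
```

View pics/w12.png

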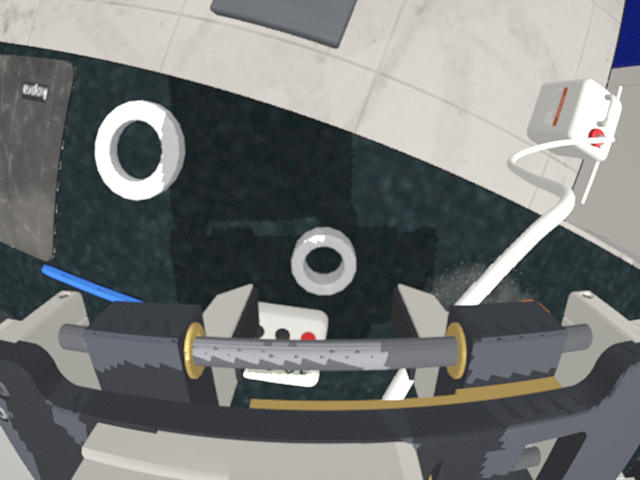

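View pics/s12.png

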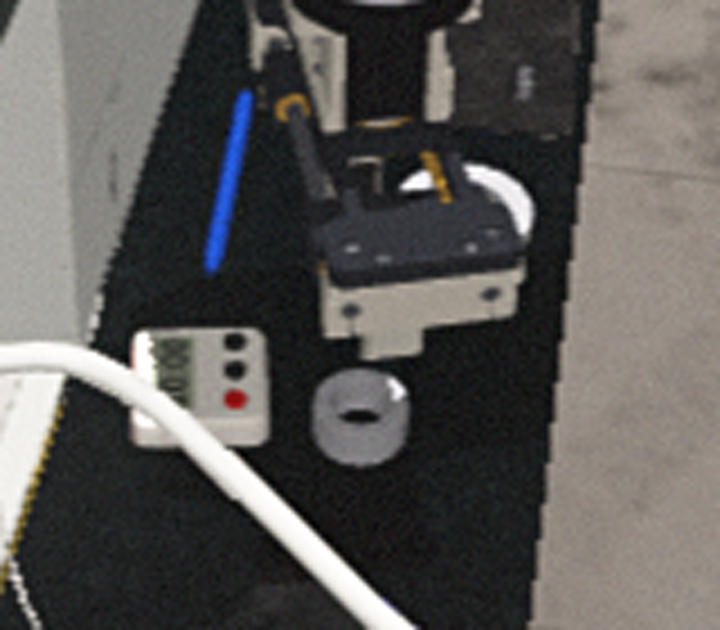

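The collar stays centred at about (324,259), and the hose and timer are clear of the fingers. I go down and grip.

```bash
python3 -m crank '{"xyz":[[0.2,1.5,0],[0,2,0],[0,1.8,0],[0,1,0],[0,0.5,0],[0,0,0]],"roll":[0,0,0,0,0,0]}' -0.4; python3 -m crank '{"xyz":[[0,0.1,0],[0,0,0],[0,0,0],[0,0,0],[0,0,0]],"roll":[0,0,0,0,0]}' 1 40
```

```text
time: 16.45
tool_pos: [0.4666, 0.2539, -0.0122]
tool_rot: [-1.571, -0.001, 0.349]
contact_force: [-0.4, 0.4, -0.0]
opening: 0.0642
time: 16.95
tool_pos: [0.4666, 0.254, -0.0132]
tool_rot: [-1.571, -0.001, 0.349]
contact_force: [0.5, -1.0, 3.9]
opening: 0.0395
```

```bash
python3 -m crank '{"xyz":[[0,0,0],[0,-0.5,0],[0,-1,0],[0,-2,0],[0,-3,0],[0,-3,0],[0,-3,0],[0,-2,0],[0,0,0],[0,0,0]],"roll":[0,0,0,0,0,0,6.5,6.5,7,0]}' ;python3 - <<'E'
from h import *
o=robot.observe();print(o['opening'])
im=robot.read_camera("wrist")[:,:,::-1];cv2.imwrite("pics/w13.png",im)
s=robot.read_camera("side")[:,:,::-1];cv2.imwrite("pics/s13.png",cv2.resize(s[170:330,270:430],None,fx=3.7,fy=3.7,interpolation=cv2.INTER_CUBIC))
E
```

```text
time: 17.95
tool_pos: [0.4663, 0.254, 0.1324]
tool_rot: [-1.57, -0.001, -0.001]
contact_force: [0.2, -0.8, -1.3]
opening: 0.0397
0.039698715353194435
```

View pics/w13.png

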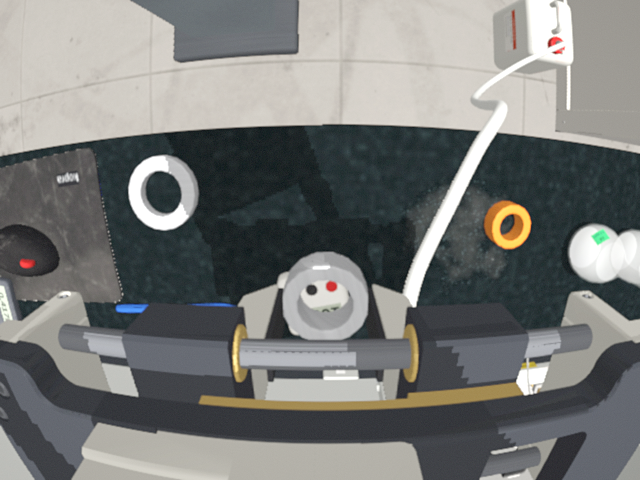

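View pics/s13.png

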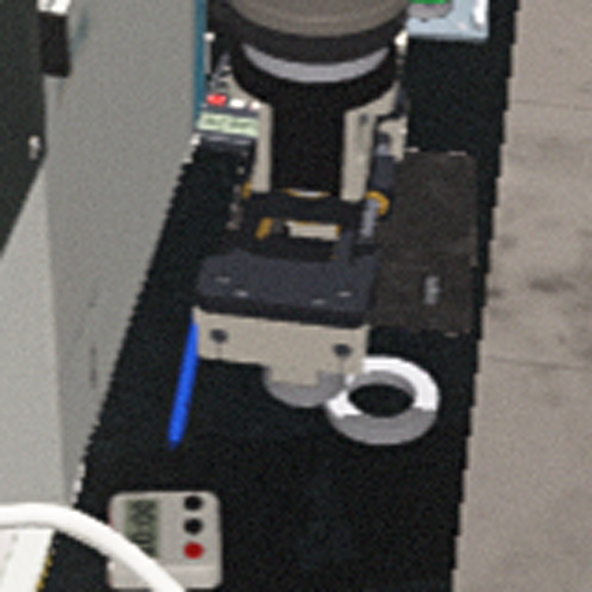

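The collar is gripped level, with its bottom at z≈0.146. I carry it back along a straight line.

```bash
python3 -m crank '{"xyz":[[0,0,-1.5],[0,0,-3],[-0.1,0,-3.5],[-0.1,0,-3.5],[-0.1,0,-3.5],[-0.1,0,-3.5],[-0.1,0,-3.5],[-0.1,0,-3.5],[-0.1,0,-3.5],[-0.1,0,-3.5],[-0.1,0,-3.5],[-0.1,0,-3.5],[-0.1,0,-3.5],[-0.1,0,-3.5],[-0.1,0,-3.5],[0,0,-3.5],[0,0,-3.5],[0,0,-2],[0,0,-1],[0,0,0]],"roll":[0,0,0,0,0,0,0,0,0,0,0,0,0,0,0,0,0,0,0,0]}'; python3 -m crank '{"xyz":[[0,0,-0.9],[0,0,-0.5],[0,0,0]],"roll":[0,0,0]}'
```

```text
time: 20.05
tool_pos: [0.452, -0.347, 0.1307]
tool_rot: [-1.57, 0.001, -0.001]
contact_force: [0.4, 0.2, -1.3]
opening: 0.0393
time: 20.35
tool_pos: [0.4531, -0.3602, 0.1314]
tool_rot: [-1.571, -0.0, 0.0]
contact_force: [0.3, 0.2, -0.7]
opening: 0.0394
```

```bash
python3 -m crank '{"xyz":[[0.1,1.5,0],[0,2,0],[0,1.5,0],[0,0.8,0],[0,0,0]],"roll":[0,0,0,0,0]}';python3 - <<'E'
from h import *
im=robot.read_camera("wrist")[:,:,::-1];cv2.imwrite("pics/w14.png",cv2.resize(im[150:370,220:430],None,fx=2.7,fy=2.7))
s=robot.read_camera("side")[:,:,::-1];cv2.imwrite("pics/s14.png",cv2.resize(s[110:210,330:430],None,fx=6,fy=6,interpolation=cv2.INTER_CUBIC))
E
```

```text
time: 20.85
tool_pos: [0.4536, -0.3592, 0.0724]
tool_rot: [-1.569, 0.001, 0.0]
contact_force: [-0.1, 0.5, -0.7]
opening: 0.0393
```

View pics/w14.png

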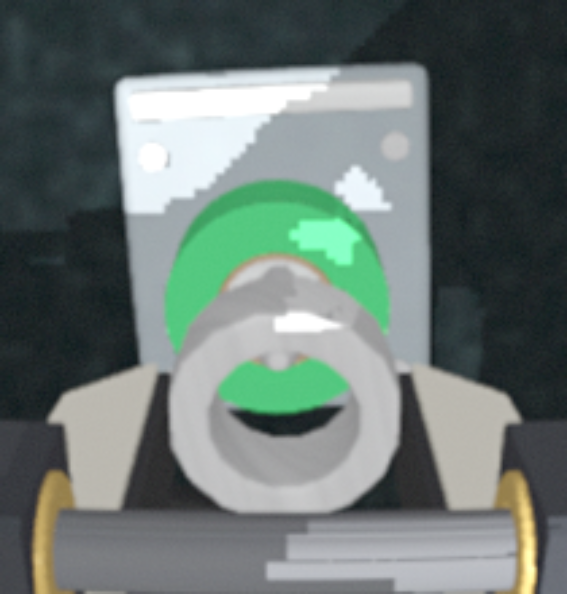

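View pics/s14.png

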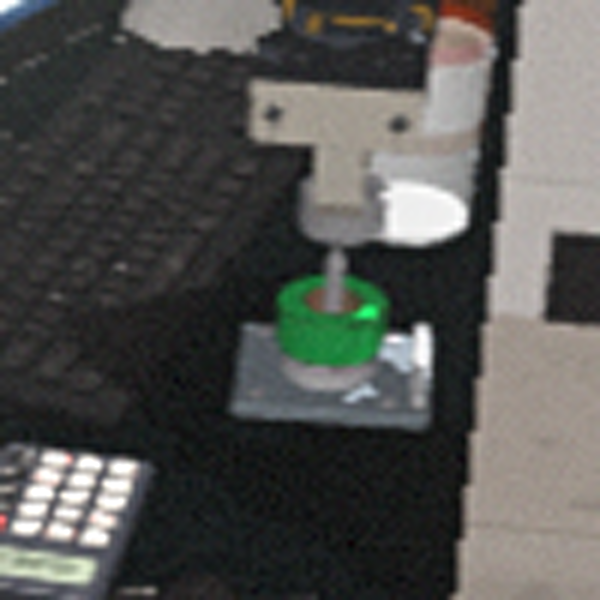

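The post tip is at (279,358) under the collar hole at (284,415), so it is aligned within 2 mm. I thread on partway and check.

```bash
python3 -m crank '{"xyz":[[0,0.5,-0.15],[0,0.7,0],[0,0.6,0],[0,0.3,0],[0,0,0]],"roll":[0,0,0,0,0]}';python3 - <<'E'
from h import *
im=robot.read_camera("wrist")[:,:,::-1];cv2.imwrite("pics/w15.png",cv2.resize(im[150:370,220:430],None,fx=2.7,fy=2.7))
E
```

```text
time: 21.45
tool_pos: [0.4536, -0.3613, 0.0516]
tool_rot: [-1.57, 0.001, -0.0]
contact_force: [0.1, 0.3, -1.0]
opening: 0.0397
```

View pics/w15.png

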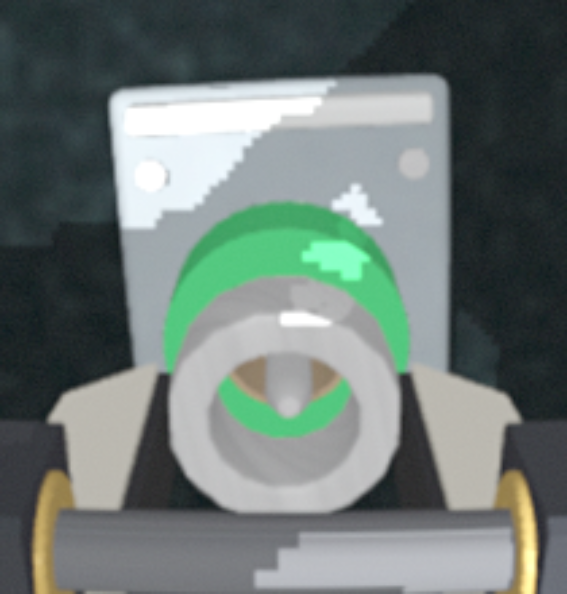

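The tip is inside the collar and centred. I lower it to just above the roll, checking the force as it seats.

```bash
python3 -m crank '{"xyz":[[0,0.4,0],[0,0.6,0],[0,0.4,0],[0,0.2,0],[0,0.1,0],[0,0,0]],"roll":[0,0,0,0,0,0]}';python3 - <<'E'
from h import *
print(robot.observe()['contact_force'])
im=robot.read_camera("wrist")[:,:,::-1];cv2.imwrite("pics/w16.png",cv2.resize(im[150:370,220:430],None,fx=2.7,fy=2.7))
s=robot.read_camera("side")[:,:,::-1];cv2.imwrite("pics/s16.png",cv2.resize(s[110:210,330:430],None,fx=6,fy=6,interpolation=cv2.INTER_CUBIC))
E
```

```text
time: 22.1
tool_pos: [0.4539, -0.3616, 0.0352]
tool_rot: [-1.571, 0.0, -0.0]
contact_force: [-0.3, -0.4, -1.6]
opening: 0.0397
[-0.32771396 -0.43361453 -1.57490661]
```

View pics/w16.png

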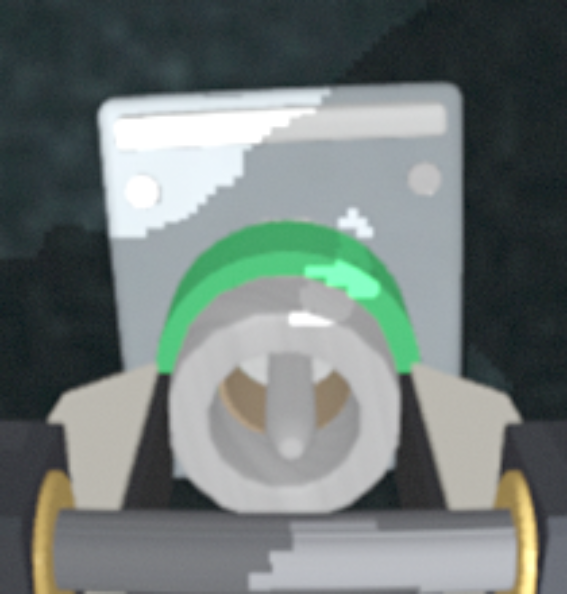

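View pics/s16.png

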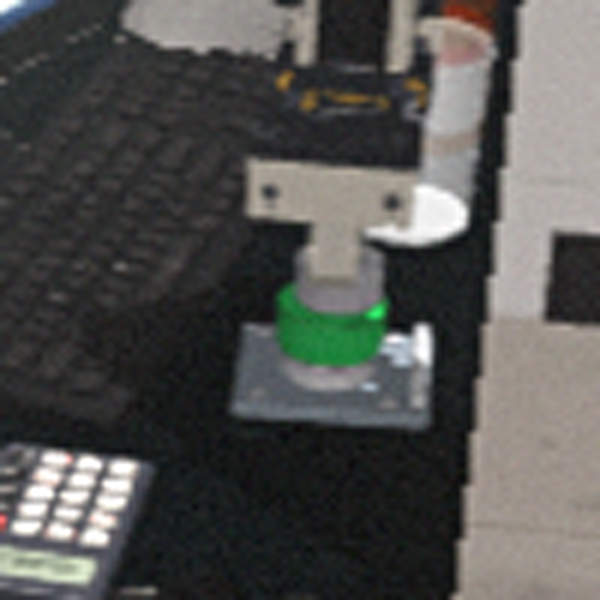

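```bash
python3 -m crank '{"xyz":[[0,0.1,0],[0,0.1,0],[0,0,0]],"roll":[0,0,0]}'; python3 -m crank '{"xyz":[[0,0,0],[0,0,0],[0,0,0],[0,0,0],[0,0,0],[0,0,0]],"roll":[0,0,0,0,0,0]}' -0.5;  python3 -m crank '{"xyz":[[0,-1,0],[0,-2,0],[0,-3,0],[0,-3,0],[0,-3,0],[0,-2,0],[0,-1,0],[0,0,0],[0,0,0]],"roll":[0,0,0,0,0,0,0,0,0]}' -1
python3 - <<'E'
from h import *
im=robot.read_camera("wrist")[:,:,::-1];cv2.imwrite("pics/w17.png",im)
s=robot.read_camera("side")[:,:,::-1];cv2.imwrite("pics/s17.png",cv2.resize(s[110:210,330:430],None,fx=6,fy=6,interpolation=cv2.INTER_CUBIC))
cv2.imwrite("pics/s17f.png",s)
E
```

```text
time: 22.5
tool_pos: [0.4539, -0.3616, 0.0332]
tool_rot: [-1.571, 0.0, -0.0]
contact_force: [0.1, 1.2, -0.4]
opening: 0.0395
time: 23.1
tool_pos: [0.4539, -0.3616, 0.0334]
tool_rot: [-1.571, -0.0, -0.0]
contact_force: [-0.4, 0.2, -0.2]
opening: 0.0689
time: 24.0
tool_pos: [0.4536, -0.3612, 0.1825]
tool_rot: [-1.57, 0.001, -0.0]
contact_force: [-0.3, -0.5, 0.1]
opening: 0.0915
```

View pics/w17.png

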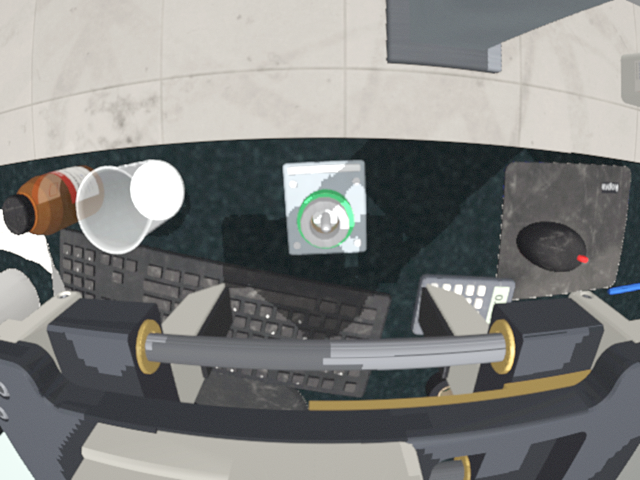

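View pics/s17.png

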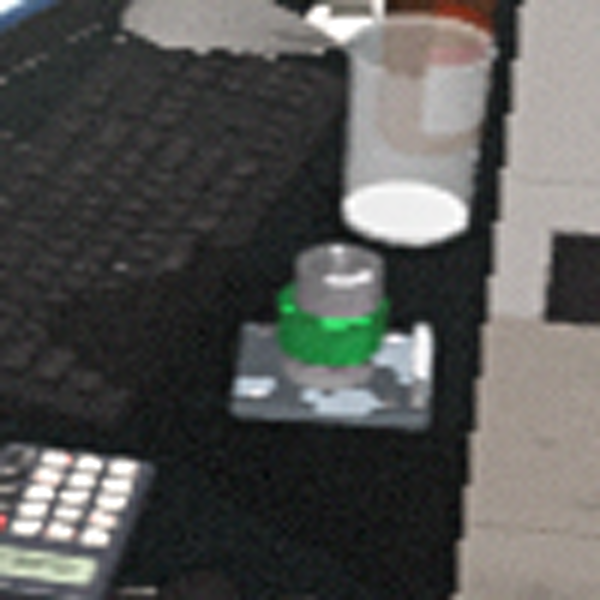

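The collar sits on the roll and the post is visible in its hole at (327,218). One last numeric check, then hand in.

Run:
```python
from h import *
S=robot.calibration("side");s=cv2.imread("pics/s17f.png")
for z in(.046,.066,.074):print(z,(proj(S,(.4537,-.3560,z))-[330,110])*6)
print("collar bottom/top lowest rim", [((proj(S,(.4537,-.3560+.021,z))-[330,110])*6).round() for z in(.046,.066)])
m=(s.min(2)>205).astype(np.uint8);k=np.zeros_like(m);k[260:295,352:392]=m[260:295,352:392]
c=max(cv2.findContours(k,0,1)[0],key=cv2.contourArea);print("wide",cv2.fitEllipse(c)[0])
print(robot.observe()['time'],robot.hand_in())
```

```text
0.046 [329.46387441 297.94573661]
0.066 [332.29446213 260.68583296]
0.074 [333.4395445  245.61275871]
collar bottom/top lowest rim [array([325., 319.]), array([328., 282.])]
wide (372.6404724121094, 276.25006103515625)
the job is handed in; nothing more can be done
24.1 None
```

The job is done and handed in at 24.1 s. The roll is threaded onto the post and lies flat on the shoulder. The collar is threaded on after it and lies flat on the roll. The gripper is open and clear above the stand.

- **Missed first grip:** My first close on the roll caught nothing, because the fingertips really end about 26 mm above the reported TCP. I measured that in the side and wrist views, went lower and gripped again. The roll had not moved.
- **Collar check:** In the side view the collar's top and lower edge are where a seated collar should appear, to within a few millimetres. It measured about 1 mm sideways of the expected centre. The wrist view shows the post tip inside its hole.
- **Roll check:** I confirmed the roll by eye only, right after releasing it and again at the end. It looked flat on the shoulder with the post through it.
- **Wide ring:** It is unmoved, at the same pixel before and after, (372.6, 276.2).
- **Forces:** The highest reading at the end of any move was about 4 N.
- **Disagreement:** The top and side cameras differ by about 4 mm in y, so I used the wrist view for the final alignment over the post.

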